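# Load the module tester, lower its cover and clamp it down

### The job

Lay the aluminium control module flat in the nest of the sloping test station (either way round) and let go of it; then lower the red-framed clear cover with the black handle bar gently until it rests on its stops, without letting it drop; then swing the clamp with the orange grip fully down over the closed cover. Leave the other things on the bench where they are.

Things in the scene. Friction and masses are not known exactly. Their poses are not given: they have to be found in the camera images.
- station: test station, fixed to the bench: a wedge-shaped white and grey housing, 203 from low to high edge x 220 wide, turned sideways: its top (the desk) slopes at 28 degrees, low edge to the robot's left, high edge to its right. Origin on the bench under the middle of the low edge (low edge 22 high, high edge about 130); x points level towards the high edge, z up, so y points away from the robot
- nest: nest on the sloping desk, fixed to the station: blue plate 118 x 100 with four yellow corner guides 12 high round a pocket of 92 (along x) x 66 (along y), 4 mm of play all round the module; the sides are open for fingers. Origin: centre of the pocket floor; x points up the slope, y away from the robot, z square to the sloping floor (28 degrees from vertical, leaning to the robot's left)
- module: control module, a plain box 84 (x) x 58 (y) x 30 high, aluminium with black foot and fins and a blue connector at one end, about 0.3 kg, loose, lying flat on the bench to the left of the station, its length roughly across the robot's view (along world y). Origin at the centre of its underside, z up. Grasp it across the 58 mm width
- cover (a joint): hinge of the cover, rad: 0 = closed on its two rubber stops, parallel to the desk; grows as it opens, to 2.0. Starts nearly upright at about 1.8 and stays there by friction, but falls shut if let go lower down. Cover: red frame, clear pane, 135 (from the hinge) x 154 wide x 8 thick, 0.25 kg; closed, its underside is 36 above the nest floor
- cover_bar (a point): middle of the cover's black round handle bar, 12 diameter, 100 long (along nest y), on two arms 90 apart, 36 mm clear of the cover's free edge, 177 from the hinge axis. Pinch its middle; it may turn between the fingers. Moves with the cover. Closed, it is at nest (-107, 0, 40) mm
- cover_hinge (a point): middle of the cover's hinge axis, which runs along nest y, at nest (70, 0, 40) mm. At joint value q the bar is at hinge + 177*(-cos q along nest x, + sin q along nest z)
- clamp (a joint): hinge of the side clamp, rad: 0 = fully down over the closed cover's edge; grows as it opens, up to 2.1. It stands open at about 1.8 on the side of the station away from the robot, leaning outward a little, and stays wherever it is left (about 2 N at the grip moves it)
- clamp_grip (a point): holding point on the clamp's orange round grip, 14 diameter, 80 long, along nest x, sticking out down-slope from the end of a steel arm; this point is 44 mm down-slope of the arm. Moves with the clamp; may turn between the fingers. Clamp down, it is at nest (-14, 20, 71) mm, 27 above the top of the closed cover
- clamp_hinge (a point): point on the clamp's hinge axis (along nest x) level with clamp_grip, at nest (-14, 105, 56) mm. At joint value q the grip point is at hinge - (85 cos q - 15 sin q) along nest y + (85 sin q + 15 cos q) along nest z, mm
- parts_box: bystander: open white paper-board parts box 80 x 120 x 45, loose
- screwdriver: bystander: screwdriver with blue handle lying on the bench, loose
- jar: bystander: small closed jar, 50 diameter x 70 high, loose
- reel: bystander: grey reel standing on its flange, 60 diameter x 40 high, loose
Things that resemble listed ones, but are neither listed nor needed, are in the scene too. What is shaped like the module but green or yellow is not meant.

How it is judged:
On the way, in this order (a step that is already met when the one before it is completed fails the run):
1. the module lies flat in the nest, let go, with the cover still open (distance between module and nest below 0.008 m and angle between the z axis of module and the z axis of nest, either way round below 0.06 rad and angle between the x axis of module and the x axis of nest, either way round below 0.15 rad and contact force between the fingers and module below 0.2 N and value of joint cover above 1 rad), for 0.2 s.
2. the cover rests on its stops, the clamp still open (value of joint cover below 0.04 rad and value of joint clamp above 0.8 rad), for 0.2 s.
3. the clamp is down over the closed cover (value of joint clamp below 0.08 rad and value of joint cover below 0.04 rad), for 0.2 s.
At the end, for the whole second after the job is handed in: the module lies at rest flat in the nest (origin within 8 mm of the nest's, tilt within 0.06 rad, turned within 0.15 rad either way round), the cover is closed to within 0.04 rad, the clamp is down to within 0.08 rad, and the parts box, screwdriver, jar and reel are within 30 mm of where they began (all of step 3 and distance between module and nest below 0.008 m and angle between the z axis of module and the z axis of nest, either way round below 0.06 rad and angle between the x axis of module and the x axis of nest, either way round below 0.15 rad and linear speed of module below 0.02 m/s and distance of each of parts_box, screwdriver, jar, reel from where it was at the start of the episode below 0.03 m); the robot touches nothing.
It fails at once if the cover is dropped or slammed (closing faster than 2.5 rad/s within 0.5 rad of its stops) (value of joint cover below 0.5 rad and velocity of joint cover below -2.5 rad/s).
It fails at once if a bystander is knocked away by more than 30 mm (distance of any of parts_box, screwdriver, jar, reel from where it was at the start of the episode above 0.03 m).
It also fails if it takes over 72 s, if anything falls off the work surface, if the arm or the gripper's body presses on something with over 40 N, if the wrist force passes 120 N, or if a joint passes its speed limit or range.

### The arm

A 7-joint arm with a two-finger parallel gripper is mounted at the origin on the work surface. World frame = base frame: x ahead of the robot, y to its left, z up, the work surface at z = 0. Lengths are in m, angles in rad, forces in N, time in s.
With the tool pointing down it reaches from about 0.425 to 1.025 m from the base axis. Payload 9.4 kg.
Tool frame: the origin (TCP) lies midway between the tips of the shut fingers; the grasp point (between the pads) lies 19 mm behind it (bot.tcp_to_grasp is the z of the grasp point in the tool frame, in m); z points along the fingers, y is the line along which they close (so a half turn about z gives the same grasp; the last joint's range is limited). The gripper opens to 93 mm and grips with 3 to 60 N. Pads are 15 mm wide; open, the fingers measure 128 mm over their backs; the gripper's body (75 mm by 188 mm) begins 65 mm behind the grasp point.
Start: joints at [1.105, 0.599, -0.003, 1.599, 0.002, 0.943, -0.08], TCP at [0.275, -0.671, 0.219] pointing down, gripper open.
Joint ranges: [-2.57, 2.57], [-0.35, 1.97], [-1.29, 1.29], [0.11, 2.56], [-1.05, 4.19], [0.11, 1.86], [-2.63, 2.63]. Speed limits (rad/s): [2.22, 2.22, 3.01, 3.01, 3.14, 3.14, 3.14].

### API

Orientations are given as a unit quaternion [x, y, z, w].
In Python, from bench import bot gives the robot as it stands. The module is installed in compiled form; this text tells all that it offers.
- The arm moves only by the tool arm_command, never from a script. Its argument "plan" is a list that holds one entry, the list of rows, each a list of 5 numbers: the shift along the world's x, y, z as a fraction of full scale, then the turn about the world's z as a fraction of full scale, then the finger opening in mm, from 0 to 93. A call has 1 to 12 rows; each row is the pose to reach, as a shift and turn from the pose commanded when the call began, turning the shorter way round; what a row does not reach only later rows make up. Full scale, the value 1, is 15 cm for a shift and 360 degrees for a turn. A row lasts 1/12 s, in which the tool goes at most 41.7 mm and 7.16 degrees, less where a joint would pass 70% of its speed; a pose out of reach is approached as far as the arm can. A call with a number of a shift or a turn outside -1 to 1 is refused whole. A call with a gripper value outside its range is refused whole. The fingers move at their own pace and stop on an object; the grip force is fixed at half the most. Time passes only in rows, so rows that repeat a pose let the fingers close. It gives the time, the measured TCP pose, the force, the opening and the grip force at its end, in the units of the state.
- bot.get_state(): the state, without advancing time (a new reading comes with each control period).
- bot.capture(name): name is "scene" or "top" or "wrist"; returns (picture, depth): 384x512x3 uint8, red, green, blue; 384x512 float32, m along the optical axis (not along the pixel's ray), 0 where there is no reading.
- bot.camera_params(name): a dict with "camera_matrix" (3x3 intrinsics, pixels), "R" (3x3) and "t" (3): a world point X has camera coordinates R X + t. Camera axes: x right, y down, z forward; pixel columns grow to the right and rows downward; lengths in m; the calibration is good to about 2 mm. A picture is of the moment at which its call begins: read the wrist's pose just before it. camera_params takes no time and is no camera call; for the wrist camera it gives the pose at the moment of the call.
- bot.hand_in(): hands the job in; it is judged then, once.
Trained networks look in the newest picture that a camera, given by its name, has taken for a name from the list of things; names that differ only in an ending like _2 or _b are one class to them, and where a whole thing is asked for, a point or a joint stands for the part that bears it (a point fixed in the world has none). Each returns a list of dicts, best first, with "confidence" (0 to 1); they miss things now and then, are a little off and sometimes report something else, mostly with a low value. They report only what shows in the picture. A call takes as long as a camera call. They do not tell look-alikes from the thing itself.
- bot.outline_of(camera, name): "mask" (384x512 bool, what is visible of it).
- bot.landmark_of(camera, name): "location" ([x, y, z] in m, in the coordinates of the camera as it stood for that picture, good to about 4 mm: a listed point, or the origin of a listed thing).
The state is a dict: "time": time; "joint_pos": joint angles; "dq": joint speeds; "tau": joint torques, N m; "position": TCP position; "orientation": TCP orientation; "wrist_force": force on the tool from outside, world axes, zero at the start; "torque": the same for the moment, N m; "finger_gap": finger opening in m; "finger_force": force on a finger pad.
Only numpy, scipy, OpenCV 4.12 (cv2) and the standard library are available. Lean on these libraries where they do the work, as an engineer would, in place of code of your own. Each camera call takes 0.05 s, during which the arm holds its last target. There are 200 camera calls.

## Working session

There is one attempt and no reset: what is moved stays moved. The work goes in short steps, Python scripts to look and compute and a tool call to move; the robot and the scene stay as the last step left them, time stands still between calls to the robot, and variables do not carry over. Pictures are saved under pics/ and viewed, at most 10 in all, crops included, and the job is handed in when it is done.

Besides the shell and the picture viewer there is one more tool, called in YAML: its name, and indented under it one key for each argument. arm_command: Moves the arm, as the interface text tells. Its arguments: {"type":"object","properties":{"plan":{"type":"array","items":{"type":"array","items":{"type":"array","items":{"type":"number"}}}}},"required":["plan"]}

```bash
mkdir -p pics; cat > h.py <<'E'
from bench import bot
import numpy as np, cv2
def cap(n,f=None):
    p=bot.camera_params(n); im,d=bot.capture(n)
    if f: cv2.imwrite('pics/'+f,cv2.cvtColor(im,cv2.COLOR_RGB2BGR))
    return im,d,p
def w(p,c): return np.array(p['R']).T@(np.array(c)-np.array(p['t']))
def pix(p,X):
    c=np.array(p['R'])@np.array(X)+np.array(p['t']); u=np.array(p['camera_matrix'])@c; return u[:2]/u[2]
E
cat > a.py <<'E'
from h import *
np.set_printoptions(precision=4,suppress=True)
ims=[]
for n in ['scene','top']:
    im,d,p=cap(n); ims.append(im)
    for k in ['station','nest','module','cover_bar','cover_hinge','clamp_grip','clamp_hinge']:
        for r in bot.landmark_of(n,k)[:4]:
            X=w(p,r['location']); print(n,k,round(r['confidence'],2),X,pix(p,X).round())
cv2.imwrite('pics/1.png',cv2.cvtColor(ims[0],cv2.COLOR_RGB2BGR))
cv2.imwrite('pics/2.png',cv2.cvtColor(ims[1],cv2.COLOR_RGB2BGR))
s=bot.get_state(); print(s)
E
python3 a.py
```

```text
scene station 0.85 [0.5279 0.0637 0.0034] [257. 222.]
scene nest 0.79 [ 0.5117 -0.0381  0.0868] [224. 211.]
scene module 0.95 [0.4322 0.4796 0.0035] [362. 168.]
scene module 0.88 [ 0.4852  0.3345 -0.0002] [330. 191.]
scene module 0.85 [0.5164 0.1794 0.0014] [290. 210.]
scene module 0.75 [ 0.3331  0.1793 -0.0041] [271. 170.]
scene cover_bar 0.68 [ 0.5101 -0.0379  0.3264] [219. 157.]
scene cover_hinge 0.59 [ 0.5012 -0.0866  0.1561] [205. 199.]
scene cover_hinge 0.17 [ 0.6524 -0.3637 -0.0005] [128. 297.]
scene clamp_grip 0.67 [0.6598 0.0129 0.2026] [256. 225.]
scene clamp_hinge 0.65 [ 0.621  -0.0215  0.1342] [240. 231.]
top station 0.63 [ 0.5236  0.0646 -0.0011] [241. 196.]
top nest 0.61 [ 0.5143 -0.036   0.084 ] [274. 193.]
top module 0.89 [0.5149 0.178  0.0021] [206. 199.]
top module 0.84 [ 0.4286  0.481  -0.0018] [110. 226.]
top module 0.73 [ 0.4829  0.3307 -0.0053] [158. 209.]
top module 0.73 [ 0.3291  0.1805 -0.0041] [204. 258.]
top cover_bar 0.95 [ 0.5094 -0.0373  0.3246] [279. 174.]
top cover_hinge 0.72 [ 0.5002 -0.0828  0.1494] [292. 193.]
top clamp_grip 0.49 [0.6569 0.0138 0.1968] [258. 136.]
top clamp_hinge 0.56 [ 0.6183 -0.0197  0.1274] [269. 156.]
{'time': 0.8, 'joint_pos': array([ 1.1053,  0.5993, -0.0025,  1.5994,  0.0018,  0.9429, -0.0798]), 'dq': array([-0.0001, -0.002 ,  0.0006,  0.0013,  0.0001,  0.0002,  0.0011]), 'tau': array([  0.0006, -76.4749,   1.497 , -25.2698,  -0.0522,   0.0103,
         0.0001]), 'position': array([ 0.2748, -0.6709,  0.2186]), 'orientation': array([ 0.9812,  0.1932, -0.    ,  0.    ]), 'wrist_force': array([-0.0944, -0.2797,  0.6454]), 'torque': array([-0.0367,  0.0119, -0.0555]), 'finger_force': 0.0, 'finger_gap': 0.09310831814588783}
```

View pics/1.png

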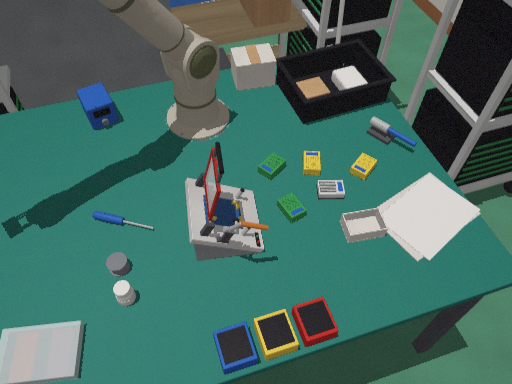

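View pics/2.png

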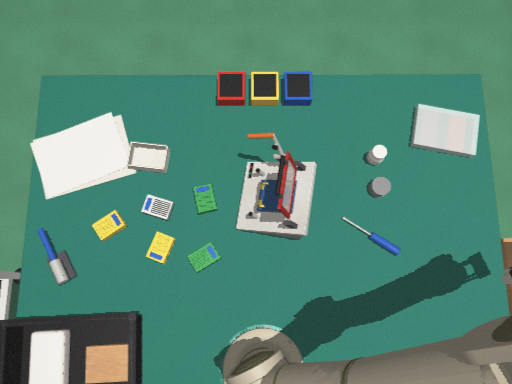

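Module look-alikes in the top view: aluminium (157,207), greens (205,198) and (204,257), yellows (108,225) and (160,247). By the description I choose the aluminium one with the blue end, at about world (0.484, 0.333). In the scene view it is at (330,190). I'll raise the arm and travel over to the station's left side, then check with the wrist camera.

arm_command:
  plan:
    - [[0.5, 1, 1, 0.1, 93], [0.5, 1, 1, 0.1, 93], [0.5, 1, 1, 0.1, 93], [0.5, 1, 1, 0.1, 93], [0.5, 1, 1, 0.1, 93], [0.5, 1, 1, 0.1, 93], [0.5, 1, 1, 0.1, 93]]

```text
time: 1.38
position: [0.3527, -0.5189, 0.3724]
orientation: [0.873, 0.488, 0.001, 0.003]
wrist_force: [-0.3, 0.3, -0.5]
finger_gap: 0.093
finger_force: 0.0
```

arm_command:
  plan:
    - [[0.6, 1, 0.6, 0.088, 0], [0.6, 1, 0.6, 0.088, 0], [0.6, 1, 0.6, 0.088, 0], [0.6, 1, 0.6, 0.088, 0], [0.6, 1, 0.6, 0.088, 0], [0.6, 1, 0.6, 0.088, 0]]

```text
time: 1.88
position: [0.4434, -0.367, 0.4606]
orientation: [0.705, 0.709, 0.001, 0.001]
wrist_force: [-0.2, 1.4, 1.0]
finger_gap: 0.0579
finger_force: 0.0
```

arm_command:
  plan:
    - [[0.3, 1, 0, 0, 0], [0.3, 1, 0, 0, 0], [0.3, 1, 0, 0, 0], [0.3, 1, 0, 0, 0], [0.3, 1, 0, 0, 0]]

```text
time: 2.3
position: [0.4864, -0.2157, 0.4577]
orientation: [0.706, 0.708, 0.001, -0.001]
wrist_force: [0.3, 0.5, 0.6]
finger_gap: 0.0248
finger_force: 0.0
```

arm_command:
  plan:
    - [[0.1, 1, 0, 0, 0], [0.1, 1, 0, 0, 0], [0.1, 1, 0, 0, 0], [0.1, 1, 0, 0, 0], [0.1, 1, 0, 0, 0]]

```text
time: 2.72
position: [0.5002, -0.0667, 0.4578]
orientation: [0.706, 0.708, 0.001, -0.001]
wrist_force: [0.7, -1.7, -0.8]
finger_gap: 0.0004
finger_force: 0.0
```

arm_command:
  plan:
    - [[0, 1, 0, 0, 0], [0, 1, 0, 0, 0], [0, 1, 0, 0, 0], [0, 1, 0, 0, 0], [0, 1, 0, 0, 0], [0, 1, 0, 0, 0]]

```text
time: 3.22
position: [0.5004, 0.0782, 0.4575]
orientation: [0.708, 0.706, -0.001, -0.0]
wrist_force: [0.3, -1.0, -0.4]
finger_gap: 0.0006
finger_force: 0.0
```

```bash
cat > b.py <<'E'
from h import *
np.set_printoptions(precision=4,suppress=True)
im,d,p=cap('wrist')
print('cam', -np.array(p['R']).T@p['t'])
for k in ['station','nest','module','cover_bar','cover_hinge','clamp_grip','clamp_hinge']:
    for r in bot.landmark_of('wrist',k)[:4]:
        X=w(p,r['location']); print(k,round(r['confidence'],2),X,pix(p,X).round())
cv2.imwrite('pics/3.png',cv2.resize(cv2.cvtColor(im,cv2.COLOR_RGB2BGR),(800,600),interpolation=cv2.INTER_CUBIC))
E
python3 b.py
```

```text
cam [0.5003 0.1557 0.6226]
station 0.6 [ 0.5268  0.0697 -0.0059] [266. 144.]
nest 0.87 [ 0.5061 -0.0402  0.0836] [256. 213.]
module 0.71 [ 0.3595  0.3096 -0.0029] [171.   6.]
module 0.61 [0.5106 0.1775 0.0027] [258.  86.]
clamp_grip 0.55 [0.6521 0.0147 0.1997] [362. 204.]
clamp_hinge 0.98 [ 0.6187 -0.0211  0.1302] [325. 211.]
```

View pics/3.png

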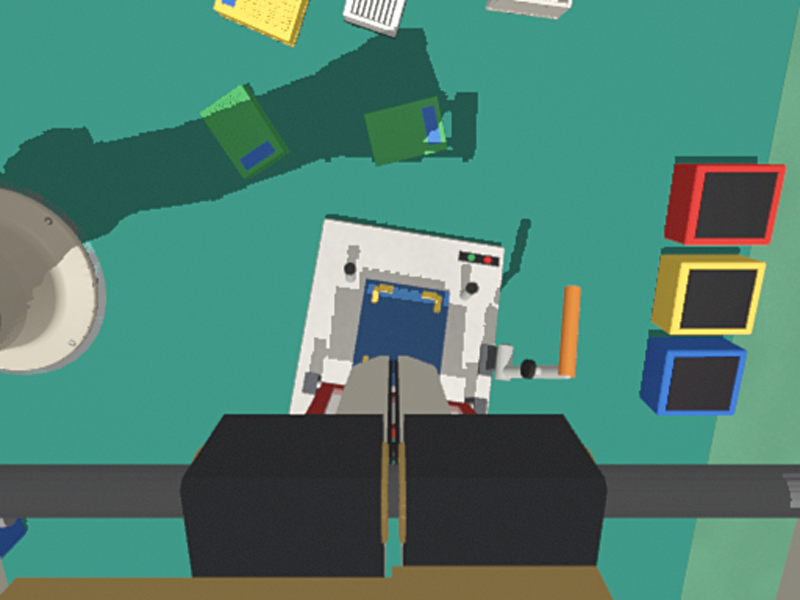

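Wrist view: the station (lower middle) is yawed about 9°. Its low edge runs from (328,215) to (503,245), the yellow guides are small corner pieces, and the clamp grip is at (570,330). The white finned module is cut off at (375,10), and the two greens are at (245,130) and (405,130). Next I'll fit the nest frame.

```bash
cat > fit.py <<'E'
from h import *
from scipy.optimize import least_squares
np.set_printoptions(precision=4,suppress=True)
S=np.deg2rad(28)
def frame(v):
    c,s=np.cos(v[3]),np.sin(v[3]); Rz=np.array([[c,-s,0],[s,c,0],[0,0,1]])
    Ry=np.array([[np.cos(S),0,-np.sin(S)],[0,1,0],[np.sin(S),0,np.cos(S)]])
    return Rz@Ry, np.array(v[:3])
def n2w(v,P): R,t=frame(v); return R@(np.array(P)/1000)+t
def pts(v):
    a,b=v[4],v[5]
    return dict(nest=[0,0,0],cover_hinge=[70,0,40],cover_bar=[70-177*np.cos(a),0,40+177*np.sin(a)],
     clamp_hinge=[-14,105,56],clamp_grip=[-14,105-(85*np.cos(b)-15*np.sin(b)),56+85*np.sin(b)+15*np.cos(b)])
if __name__=='__main__':
    obs=[('nest',[.5117,-.0381,.0868]),('nest',[.5143,-.036,.084]),('nest',[.5061,-.0402,.0836]),
    ('cover_bar',[.5101,-.0379,.3264]),('cover_bar',[.5094,-.0373,.3246]),('cover_hinge',[.5012,-.0866,.1561]),('cover_hinge',[.5002,-.0828,.1494]),
    ('clamp_grip',[.6598,.0129,.2026]),('clamp_grip',[.6569,.0138,.1968]),('clamp_grip',[.6521,.0147,.1997]),
    ('clamp_hinge',[.621,-.0215,.1342]),('clamp_hinge',[.6183,-.0197,.1274]),('clamp_hinge',[.6187,-.0211,.1302])]
    def res(v):
        q=pts(v); return np.concatenate([n2w(v,q[k])-X for k,X in obs])
    r=least_squares(res,[.51,-.038,.085,-1.7,1.8,1.8],loss='soft_l1',f_scale=.004); v=r.x
    print(v,np.rad2deg(v[3])); print((res(v).reshape(-1,3)*1000).round(1))
    # depth check: desk plane from top and wrist
    for n in ['top','wrist']:
        im,d,p=cap(n); K=np.array(p['camera_matrix']); 
        m=d>0; vv,uu=np.nonzero(m); z=d[m]; c=np.stack([(uu-K[0,2])/K[0,0]*z,(vv-K[1,2])/K[1,1]*z,z],1)
        W=(c-p['t'])@np.array(p['R']); R,t=frame(v); L=(W-t)@R
        s=(abs(L[:,0])<40)&(abs(L[:,1])<28)&(abs(L[:,2])<.008) if 0 else (abs(L[:,0])<.04)&(abs(L[:,1])<.028)&(abs(L[:,2])<.008)
        Q=W[s]; c0=Q.mean(0); nn=np.linalg.svd(Q-c0)[2][2]; nn*=np.sign(nn[2])
        print(n,s.sum(),'z err',L[s,2].mean(),'tilt',np.rad2deg(np.arccos(nn[2])),'normal yaw+180',np.rad2deg(np.arctan2(-nn[1],-nn[0])))
        # blue plate extents (blue pixels)
        C=im[m].astype(int); b=(C[:,2]>C[:,0]+40)&(C[:,2]>C[:,1]+20)&(abs(L[:,2])<.01)&(abs(L[:,0])<.08)&(abs(L[:,1])<.07)
        mk=np.zeros(d.shape,np.uint8); mk[vv[b],uu[b]]=1
        print('blue ext local',b.sum(),np.percentile(L[b],[1,50,99],axis=0)*1000)
        y=(C[:,0]>150)&(C[:,1]>120)&(C[:,2]<90)&(abs(L[:,0])<.08)&(abs(L[:,1])<.07)&(L[:,2]>-.01)&(L[:,2]<.03)
        if y.sum(): print('yellow',y.sum(),np.percentile(L[y],[2,98],axis=0)*1000)
    np.save('v.npy',v)
    # module from top
    im,d,p=cap('top'); o=bot.outline_of('top','module'); K=np.array(p['camera_matrix'])
    for q in o:
        k=q['mask']&(d>0); vv,uu=np.nonzero(k); z=d[k]; c=np.stack([(uu-K[0,2])/K[0,0]*z,(vv-K[1,2])/K[1,1]*z,z],1)
        W=(c-p['t'])@np.array(p['R']); T=W[W[:,2]>.02]
        print('mod',round(q['confidence'],2),k.sum(),W.mean(0),cv2.minAreaRect((T[:,:2]*1000).astype(np.float32)),T[:,2].mean(),im[k].mean(0))
E
python3 fit.py
```

```text
[ 0.5095 -0.0396  0.0858 -1.7432  1.8025  1.7548] -99.87938619476176
[[-2.2 -1.5 -1. ]
 [-4.8 -3.6  1.8]
 [ 3.4  0.6  2.2]
 [-0.3  0.2 -1.3]
 [ 0.4 -0.4  0.5]
 [ 0.9  4.6 -2.2]
 [ 1.9  0.8  4.5]
 [-3.9 -0.3 -2.6]
 [-1.  -1.2  3.2]
 [ 3.8 -2.1  0.3]
 [-1.4  1.9 -5.6]
 [ 1.3  0.1  1.2]
 [ 0.9  1.5 -1.6]]
top 0 z err nan tilt 0.0 normal yaw+180 -180.0fit.py:29: RuntimeWarning: Mean of empty slice.
  Q=W[s]; c0=Q.mean(0); nn=np.linalg.svd(Q-c0)[2][2]; nn*=np.sign(nn[2])
  ret = um.true_divide(
fit.py:30: RuntimeWarning: Mean of empty slice.
  print(n,s.sum(),'z err',L[s,2].mean(),'tilt',np.rad2deg(np.arccos(nn[2])),'normal yaw+180',np.rad2deg(np.arctan2(-nn[1],-nn[0])))
  ret = ret.dtype.type(ret / rcount)
Traceback (most recent call last):
  File "fit.py", line 34, in <module>
    print('blue ext local',b.sum(),np.percentile(L[b],[1,50,99],axis=0)*1000)
                                   ~~~~~~~~~~~~~^^^^^^^^^^^^^^^^^^^^^^^
IndexError: index -1 is out of bounds for axis 0 with size 0
```

```bash
sed -i "s/for n in \['top','wrist'\]/for n in ['scene','wrist']/; s/cap('top'); o=bot.outline_of('top'/cap('scene'); o=bot.outline_of('scene'/" fit.py; sed -i "s/np.percentile(L\[b\],\[1,50,99\],axis=0)\*1000/np.percentile(L[b],[1,50,99],axis=0)*1000 if b.sum() else 0/" fit.py; sed -i "s/    print(v,np.rad2deg.*/    np.save('v.npy',v)/" fit.py; python3 fit.py 2>/dev/null
```

```text
scene 291 z err 0.0015326142115060677 tilt 28.118962806278383 normal yaw+180 -99.23667486767387
blue ext local 546 [[-53.1005 -43.5468  -2.8967]
 [ -3.3633   4.6947   1.5174]
 [ 60.3486  50.6204   5.974 ]]
yellow 12 [[-45.3247 -38.8788   3.989 ]
 [-31.9562 -17.4327  13.7159]]
wrist 1180 z err -0.0015118222308603993 tilt 27.99217100146079 normal yaw+180 -99.55962846401066
blue ext local 2348 [[-55.5382 -50.3004  -3.9483]
 [ -8.8347  -3.7549  -1.5506]
 [ 34.163   46.0176   0.7445]]
yellow 120 [[-49.4406 -40.5531   3.7783]
 [ 37.4406  35.3465  11.864 ]]
mod 0.92 466 [0.3395 0.179  0.0271] ((333.02325439453125, 179.67916870117188), (61.16489791870117, 87.07707214355469), 30.713869094848633) 0.031355272877051754 [34.4764 86.1524 54.1953]
mod 0.91 439 [0.4383 0.4764 0.0274] ((431.9193115234375, 477.32257080078125), (58.456703186035156, 89.05083465576172), 34.73139190673828) 0.03143914399070522 [173.205  160.8542  76.8132]
mod 0.84 572 [0.5217 0.1778 0.0265] ((517.1502685546875, 180.63967895507812), (84.89411926269531, 60.271629333496094), 12.426399230957031) 0.031418834127661464 [33.9983 85.1136 55.6521]
mod 0.81 506 [0.4958 0.3257 0.0276] ((489.3787536621094, 328.7158203125), (84.52971649169922, 59.515499114990234), 72.58329772949219) 0.031379931571719304 [139.5968 144.4387 149.3913]
mod 0.57 413 [0.3711 0.3105 0.0284] ((363.13916015625, 314.6326904296875), (58.81087112426758, 88.57747650146484), 68.3394546508789) 0.031367128531583875 [178.3971 163.5569  76.3293]
```

arm_command:
  plan:
    - [[0, -0.3, -1, -0.026, 0], [0, -0.3, -1, -0.026, 0], [0, -0.3, -1, -0.026, 0], [0, -0.3, -1, -0.026, 0], [0, -0.3, -1, -0.026, 0], [0, -0.3, -1, -0.026, 0]]

```text
time: 4.37
position: [0.4995, 0.0341, 0.3084]
orientation: [0.763, 0.647, -0.001, -0.001]
wrist_force: [0.9, -0.9, 0.2]
finger_gap: 0.0006
finger_force: 0.0
```

arm_command:
  plan:
    - [[0.02, -0.1, 0, 0, 0], [0.02, -0.2, 0, 0, 0], [0.02, -0.27, 0, 0, 0], [0.02, -0.33, 0, 0, 0], [0.02, -0.39, 0, 0, 0], [0.02, -0.45, 0, 0, 0], [0.02, -0.5, 0, 0, 0], [0.02, -0.55, 0, 0, 0], [0.02, -0.6, 0, 0, 0], [0.02, -0.6, 0, 0, 0], [0.02, -0.6, 0, 0, 0]]

```text
time: 5.28
position: [0.5028, -0.0563, 0.3085]
orientation: [0.763, 0.647, -0.0, -0.0]
wrist_force: [0.7, -0.9, 0.3]
finger_gap: 0.0009
finger_force: 0.0
```

```bash
cat > c.py <<'E'
from h import *
import fit
v=np.load('v.npy')
np.set_printoptions(precision=4,suppress=True)
R,t=fit.frame(v)
print(bot.get_state()['position'],bot.get_state()['wrist_force'])
for n in ['scene','top']:
    im,d,p=cap(n)
    for r in bot.landmark_of(n,'cover_bar')[:2]:
        X=w(p,r['location']); l=(X-t)@R-np.array([.07,0,.04]); print(n,r['confidence'],X,'q',np.arctan2(l[2],-l[0]))
E
python3 c.py
```

```text
[ 0.5028 -0.0563  0.3085] [ 0.6578 -0.8629  0.3361]
scene 0.86 [ 0.5045 -0.0734  0.3324] q 2.009905978606594
```

arm_command:
  plan:
    - [[0, 1, 0.1, 0, 0], [0, 1, 0.1, 0, 0], [0, 1, 0.1, 0, 80], [0, 1, 0.1, 0, 80], [0, 1, 0.1, 0, 80]]

```text
time: 5.9
position: [0.5025, 0.1007, 0.3247]
orientation: [0.76, 0.65, 0.002, -0.001]
wrist_force: [-0.2, 0.4, -0.2]
finger_gap: 0.0159
finger_force: 0.0
```

arm_command:
  plan:
    - [[-0.07, 1, 0, -0.022, 80], [-0.07, 1, 0, -0.022, 80], [-0.07, 1, 0, -0.022, 80], [-0.07, 1, 0, -0.022, 80], [-0.07, 1, 0, -0.022, 80], [-0.07, 1, 0, -0.022, 80]]

```text
time: 6.4
position: [0.4918, 0.2453, 0.3233]
orientation: [0.804, 0.594, -0.0, -0.0]
wrist_force: [1.0, 0.2, -0.9]
finger_gap: 0.056
finger_force: 0.0
```

arm_command:
  plan:
    - [[0, 0.25, 0, 0, 80], [0, 0.25, 0, 0, 80], [0, 0.25, 0, 0, 80], [0, 0.25, 0, 0, 80]]

```text
time: 6.73
position: [0.4928, 0.2796, 0.3232]
orientation: [0.806, 0.592, -0.001, 0.001]
wrist_force: [-0.0, 0.0, -0.3]
finger_gap: 0.0791
finger_force: 0.0
```

```bash
cat > m.py <<'E'
from h import *
np.set_printoptions(precision=4,suppress=True)
print(bot.get_state()['position'],bot.get_state()['orientation'])
im,d,p=cap('wrist'); K=np.array(p['camera_matrix'])
for r in bot.landmark_of('wrist','module')[:4]: X=w(p,r['location']); print(r['confidence'],X,pix(p,X))
for q in bot.outline_of('wrist','module'):
    k=q['mask']&(d>0); vv,uu=np.nonzero(k); z=d[k]; c=np.stack([(uu-K[0,2])/K[0,0]*z,(vv-K[1,2])/K[1,1]*z,z],1)
    W=(c-p['t'])@np.array(p['R']); T=W[(W[:,2]>.025)&(W[:,2]<.04)]
    print('mod',round(q['confidence'],2),k.sum(),cv2.minAreaRect((T[:,:2]*1000).astype(np.float32)),T[:,2].mean(),im[k].mean(0))
cv2.imwrite('pics/4.png',cv2.cvtColor(im,cv2.COLOR_RGB2BGR))
E
python3 m.py; python3 c.py
```

```text
[0.4928 0.2796 0.3232] [ 0.806   0.5919 -0.0006  0.0005]
0.91 [ 0.3293  0.1768 -0.0036] [176.8337 238.1291]
0.82 [ 0.5148  0.1785 -0.0013] [283.747  206.1217]
0.81 [ 0.4804  0.3302 -0.0034] [233.9802 120.7383]
0.72 [0.4285 0.482  0.0006] [163.2014  24.6868]
mod 0.87 2256 ((512.7293090820312, 180.08274841308594), (84.17536926269531, 58.3460578918457), 13.290010452270508) 0.029661884734808946 [ 83.7939 163.7309 113.4242]
mod 0.84 1203 ((329.7684020996094, 179.94717407226562), (57.66028594970703, 83.78923797607422), 31.153764724731445) 0.02955707831195315 [ 53.6874 117.3433  85.9618]
mod 0.65 2579 ((358.9498596191406, 314.010986328125), (58.324440002441406, 84.51542663574219), 68.078125) 0.029830921711361542 [162.8158 149.6588  74.8201]
mod 0.6 3122 ((428.82562255859375, 476.73388671875), (57.87018966674805, 83.95526885986328), 34.44596481323242) 0.029789066908816927 [210.6896 196.9507 103.0945]
mod 0.57 2544 ((485.4640197753906, 328.4271240234375), (84.17550659179688, 57.72023010253906), 72.59026336669922) 0.029730669231517515 [133.59   137.432  139.2103]
[0.4928 0.2798 0.3235] [-0.4938 -0.1095 -0.3862]
scene 0.68 [ 0.5037 -0.0742  0.3318] q 2.014878106361286
scene 0.51 [ 0.5528 -0.3764 -0.    ] q -2.1522095768560128
top 0.73 [ 0.4011 -0.34   -0.0023] q -2.130597196770447
top 0.55 [ 0.4978 -0.0701  0.3304] q 1.9973518327634983
```

View pics/4.png

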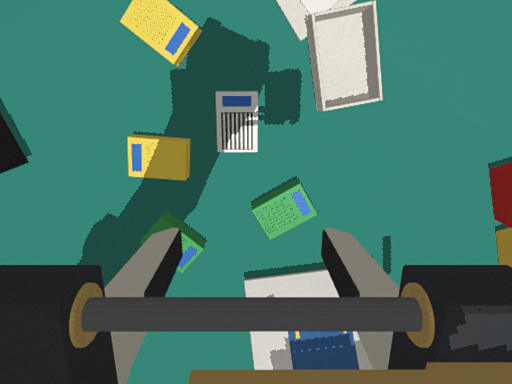

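The crop confirms it: the aluminium finned module is at pixel (237,122), with its blue connector toward +y. The greens, at (283,208) and (190,240), and the yellows, at (160,30) and (159,158), are rejected. I'll grasp it 15 mm toward the connector end, which will be the down-slope end.

arm_command:
  plan:
    - [[-0.02, 0.42, -0.2, 0, 80], [-0.02, 0.42, -0.4, 0, 80], [-0.02, 0.42, -1, 0, 80], [-0.02, 0.42, -1, 0, 80], [-0.02, 0.42, -1, 0, 80], [-0.02, 0.42, -1, 0, 80], [-0.02, 0.42, -1, 0, 80]]

```text
time: 7.67
position: [0.4892, 0.3446, 0.1734]
orientation: [0.805, 0.593, -0.001, -0.0]
wrist_force: [0.0, -0.3, 0.6]
finger_gap: 0.08
finger_force: 0.0
```

arm_command:
  plan:
    - [[0, 0, -0.2, 0, 80], [0, 0, -0.4, 0, 80], [0, 0, -0.6, 0, 80], [0, 0, -0.8, 0, 80], [0, 0, -1, 0, 80], [0, 0, -1, 0, 80], [0, 0, -1, 0, 80]]

```text
time: 8.25
position: [0.4898, 0.345, 0.0245]
orientation: [0.806, 0.593, 0.0, 0.0]
wrist_force: [-0.0, 1.0, 0.5]
finger_gap: 0.0796
finger_force: 0.0
```

arm_command:
  plan:
    - [[0, 0, -0.05, 0, 80], [0, 0, -0.11, 0, 80], [0, 0, -0.11, 0, 80], [0, 0, -0.11, 0, 80]]

```text
time: 8.58
position: [0.4897, 0.3447, 0.0077]
orientation: [0.806, 0.592, 0.0, 0.0]
wrist_force: [0.1, -0.0, -0.4]
finger_gap: 0.0798
finger_force: 0.0
```

arm_command:
  plan:
    - [[0, 0, -0.01, 0, 50], [0, 0, -0.01, 0, 50], [0, 0, -0.01, 0, 50], [0, 0, -0.01, 0, 50], [0, 0, -0.01, 0, 50], [0, 0, -0.01, 0, 50], [0, 0, -0.01, 0, 50], [0, 0, -0.01, 0, 50]]

```text
time: 9.25
position: [0.4896, 0.3446, 0.0058]
orientation: [0.806, 0.592, 0.0, 0.0]
wrist_force: [0.8, -0.7, 3.1]
finger_gap: 0.0579
finger_force: 30.0
```

arm_command:
  plan:
    - [[0, 0, 0.1, 0, 50], [0, 0, 0.3, 0, 50], [0, 0, 0.5, 0, 50], [0, 0, 0.7, 0, 50], [0, 0, 0.9, 0, 50], [0, 0, 1, 0, 50], [0, 0, 1, 0, 50]]

```text
time: 9.83
position: [0.4901, 0.3456, 0.1585]
orientation: [0.806, 0.593, 0.002, -0.0]
wrist_force: [0.8, 1.1, -4.0]
finger_gap: 0.058
finger_force: 30.0
```

```bash
cat > g.py <<'E'
from h import *
from scipy.spatial.transform import Rotation as Ro
np.set_printoptions(precision=4,suppress=True)
s=bot.get_state(); print(s['position'],s['orientation'],s['finger_gap'],s['finger_force'])
Rt=Ro.from_quat(s['orientation']).as_matrix()
im,d,p=cap('wrist'); K=np.array(p['camera_matrix'])
m=d>0; vv,uu=np.nonzero(m); z=d[m]; c=np.stack([(uu-K[0,2])/K[0,0]*z,(vv-K[1,2])/K[1,1]*z,z],1)
W=(c-p['t'])@np.array(p['R']); T=((W-s['position'])@Rt)*1000
k=(abs(T[:,0])<80)&(abs(T[:,1])<40)&(T[:,2]<10)&(T[:,2]>-45)
hi=k&(abs(T[:,1])<26)
c0=T[hi].mean(0); nn=np.linalg.svd(T[hi]-c0)[2][2]; print('tool pts',hi.sum(),c0,'normal',nn)
print('ext',np.percentile(T[hi],[1,99],axis=0)); 
e=k&(T[:,2]<-15)
print('y edges',np.percentile(T[e&(T[:,0]>25)] if (e&(T[:,0]>25)).sum()>50 else T[e&(T[:,0]<-25)],[1,99],axis=0))
cv2.imwrite('pics/5.png',cv2.cvtColor(im,cv2.COLOR_RGB2BGR))
E
python3 g.py
```

```text
[0.4901 0.3456 0.1585] [ 0.8055  0.5925  0.0021 -0.0001] 0.0580005010829843 29.96648222208023
tool pts 13192 [ -3.0606  -0.0015 -21.8267] normal [ 0.0911  0.0035 -0.9958]
ext [[-57.0659 -25.4438 -25.4822]
 [ 25.8475  25.4523   2.8943]]
y edges [[ 25.0075 -27.7736 -24.0412]
 [ 25.9805  27.3851 -15.045 ]]
```

View pics/5.png

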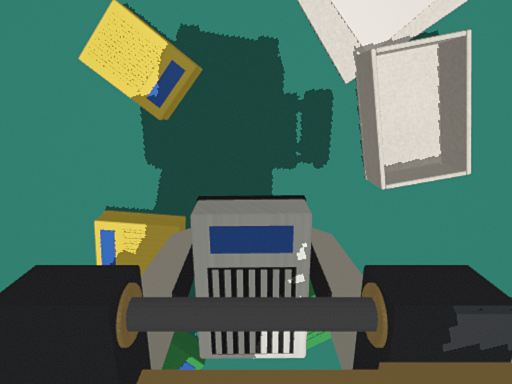

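The module is gripped square and level; its edges in the tool frame are symmetric at ±27.5 mm, at pixels (190–310, 200–355). I'll carry it high over the station so the wrist camera can take a clean look at the nest.

arm_command:
  plan:
    - [[0, -1, 1, 0.022, 50], [0, -1, 1, 0.022, 50], [0, -1, 1, 0.022, 50], [0, -1, 1, 0.022, 50], [0, -1, 1, 0.022, 50], [0, -1, 1, 0.022, 50], [0, -1, 1, 0.022, 50]]

```text
time: 10.47
position: [0.4899, 0.1922, 0.3053]
orientation: [0.764, 0.645, -0.0, 0.001]
wrist_force: [-0.2, -0.1, -4.5]
finger_gap: 0.0582
finger_force: 30.0
```

arm_command:
  plan:
    - [[0.07, -1, 0.8, 0, 50], [0.07, -1, 0.8, 0, 50], [0.07, -1, 0.8, 0, 50], [0.07, -1, 0.8, 0, 50], [0.07, -1, 0.8, 0, 50], [0.07, -1, 0.8, 0, 50]]

```text
time: 10.97
position: [0.5014, 0.0408, 0.426]
orientation: [0.764, 0.645, -0.0, 0.001]
wrist_force: [1.0, 1.1, -3.8]
finger_gap: 0.0577
finger_force: 30.0
```

arm_command:
  plan:
    - [[0, -0.9, 0, 0, 50], [0, -0.9, 0, 0, 50], [0, -0.9, 0, 0, 50], [0, -0.9, 0, 0, 50], [0, -0.9, 0, 0, 50], [0, -0.9, 0, 0, 50], [0, -0.9, 0, 0, 50]]

```text
time: 11.55
position: [0.4999, -0.0883, 0.424]
orientation: [0.762, 0.648, -0.0, -0.001]
wrist_force: [0.1, 0.5, -3.4]
finger_gap: 0.0579
finger_force: 30.0
```

```bash
cat > n.py <<'E'
from h import *
import fit
np.set_printoptions(precision=4,suppress=True)
s=bot.get_state(); print(s['position'],s['orientation'])
v=np.load('v.npy'); R,t=fit.frame(v)
im,d,p=cap('wrist'); K=np.array(p['camera_matrix'])
for k in ['nest','cover_hinge','clamp_hinge','clamp_grip']:
    for r in bot.landmark_of('wrist',k)[:2]: X=w(p,r['location']); print(k,round(r['confidence'],2),X,((X-t)@R*1000).round(1))
m=d>0; vv,uu=np.nonzero(m); z=d[m]; c=np.stack([(uu-K[0,2])/K[0,0]*z,(vv-K[1,2])/K[1,1]*z,z],1)
W=(c-p['t'])@np.array(p['R']); L=(W-t)@R*1000; C=im[m].astype(int)
q=(abs(L[:,0])<40)&(abs(L[:,1])<28)&(abs(L[:,2])<8); Q=W[q]; n=np.linalg.svd(Q-Q.mean(0),full_matrices=False)[2][2]; n*=np.sign(n[2])
print(q.sum(),'z',L[q,2].mean(),'tilt',np.rad2deg(np.arccos(n[2])),'yaw',np.rad2deg(np.arctan2(-n[1],-n[0])))
b=(C[:,2]>C[:,0]+30)&(C[:,2]>C[:,1]+15)&(abs(L[:,2])<5)&(abs(L[:,0])<70)&(abs(L[:,1])<65)
print('blue',b.sum(),np.percentile(L[b],[.3,50,99.7],axis=0))
for a in (-40,-20,0,20):
    g=b&(abs(L[:,0]-a)<5); 
    if g.sum()>20: print(a,L[g,1].min(),L[g,1].max())
for a in (-30,0,30):
    g=b&(abs(L[:,1]-a)<8); 
    if g.sum()>20: print('y',a,L[g,0].min(),L[g,0].max())
y=(C[:,0]>C[:,2]+60)&(C[:,1]>C[:,2]+40)&(abs(L[:,0])<65)&(abs(L[:,1])<60)&(L[:,2]>6)&(L[:,2]<20)
for sx in (-1,1):
    for sy in (-1,1):
        g=y&(L[:,0]*sx>0)&(L[:,1]*sy>0)
        if g.sum()>10: print('guide',sx,sy,g.sum(),np.percentile(L[g],[2,98],axis=0).round(1).tolist())
cv2.imwrite('pics/6.png',cv2.resize(cv2.cvtColor(im,cv2.COLOR_RGB2BGR),(800,600)))
E
python3 n.py
```

```text
[ 0.4999 -0.0883  0.424 ] [ 0.7618  0.6478 -0.0004 -0.0013]
nest 0.72 [ 0.5062 -0.0381  0.0853] [-1.1 -3.5  0.1]
nest 0.33 [ 0.6502 -0.364   0.0001] [ 220.6  194.3 -214.3]
cover_hinge 0.73 [ 0.4984 -0.0854  0.1566] [74.7 -3.1 40.5]
clamp_hinge 0.97 [ 0.6171 -0.021   0.1278] [-12.8 102.8  54.4]
clamp_grip 0.87 [0.6551 0.0143 0.2016] [-14.6 134.2 138.9]
1745 z -1.506322698761465 tilt 28.046634196208267 yaw -99.42033937691566
blue 3683 [[-55.4823 -51.2451  -3.7751]
 [  0.0265  -2.015   -1.5393]
 [ 53.0597  47.6382   0.7677]]
-40 -51.43747542077824 47.088982387221144
-20 -50.94406132993582 46.84099869600941
0 -50.197392525910836 46.65541029168505
20 -51.22260701288345 47.953727729321336
y -30 -55.477735048085066 52.65881500767203
y 0 -55.62951870937091 52.25122356691543
y 30 -55.81251020209164 53.445817634765476
guide -1 -1 88 [[-48.6, -39.7, 6.8], [-29.1, -19.9, 11.7]]
guide -1 1 89 [[-48.9, 15.3, 6.6], [-29.7, 36.7, 11.9]]
guide 1 -1 99 [[34.8, -39.0, 7.8], [54.1, -19.6, 11.8]]
guide 1 1 98 [[34.1, 17.1, 8.0], [53.8, 36.2, 11.8]]
```

View pics/6.png

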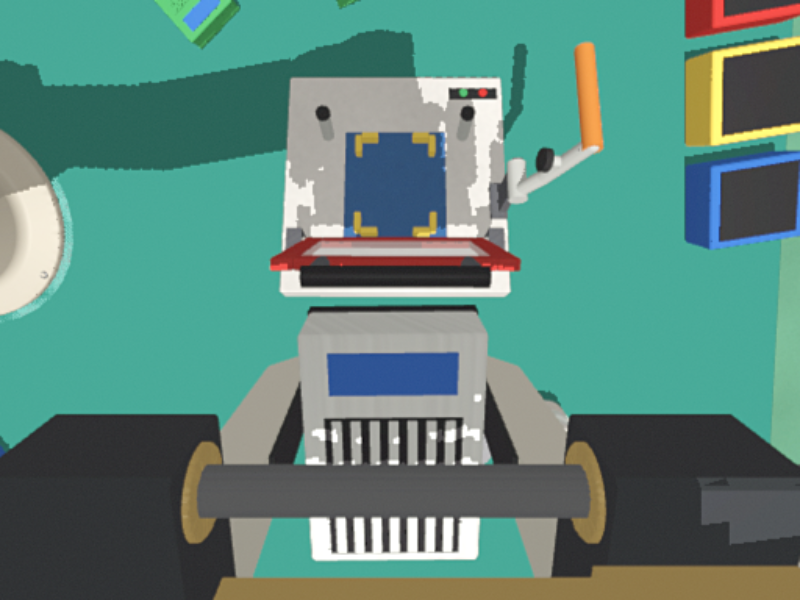

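The view is clear: the four guides are at (367,145), (423,145), (367,222) and (425,222), the cover is fully open, and the clamp leans out to the right. I'll correct the nest frame from the guides and work out the TCP targets. The plan is to touch the up-slope edge down first, then pivot the module down in the fingers.

```bash
cat > t.py <<'E'
from h import *
import fit
np.set_printoptions(precision=4,suppress=True)
v=np.load('v.npy'); o=fit.n2w(v,[2.8,-1.8,-1.5]); v[:3]=o; v[3]=np.deg2rad(-99.45); np.save('v2.npy',v)
print('nest',o)
left=-np.array([np.cos(v[3]),np.sin(v[3]),0]); s=bot.get_state(); P=s['position']
for name,l,z in [('hover',26,80),('pre',26,30),('contact',25.3,23.2),('final',22.9,-4)]:
    X=o+left*l/1000+[0,0,z/1000]; print(name,X,'delta frac',(X-P)/.15)
yaw=2*np.arctan2(s['orientation'][1],s['orientation'][0])-np.pi/2; print('tool y deg',np.rad2deg(yaw))
for q in (1.8,0): 
    v[4]=q; v[5]=q; print(q,{k:fit.n2w(v,x) for k,x in fit.pts(v).items()})
E
python3 t.py
```

```text
nest [ 0.5072 -0.0425  0.0858]
hover [ 0.5114 -0.0168  0.1658] delta frac [ 0.0768  0.4832 -1.7315]
pre [ 0.5114 -0.0168  0.1158] delta frac [ 0.0768  0.4832 -2.0648]
contact [ 0.5113 -0.0175  0.109 ] delta frac [ 0.076   0.4786 -2.1101]
final [ 0.5109 -0.0199  0.0818] delta frac [ 0.0734  0.4628 -2.2915]
tool y deg -9.302298710964868
1.8 {'nest': array([ 0.5072, -0.0425,  0.0858]), 'cover_hinge': array([ 0.5001, -0.0849,  0.1539]), 'cover_bar': array([ 0.5076, -0.0401,  0.325 ]), 'clamp_hinge': array([ 0.6171, -0.0216,  0.1286]), 'clamp_grip': array([0.6567, 0.0096, 0.1987])}
0 {'nest': array([ 0.5072, -0.0425,  0.0858]), 'cover_hinge': array([ 0.5001, -0.0849,  0.1539]), 'cover_bar': array([0.5258, 0.0693, 0.0708]), 'clamp_hinge': array([ 0.6171, -0.0216,  0.1286]), 'clamp_grip': array([ 0.5344, -0.0007,  0.1419])}
```

arm_command:
  plan:
    - [[0.03, 0.4, 0, 0, 50], [0.06, 0.9, 0, 0, 50], [0.1, 0.9, 0, 0, 50], [0.1, 0.9, -0.5, 0, 50], [0.1, 0.9, -1, 0, 50], [0.1, 0.9, -1, 0, 50], [0.1, 0.9, -1, 0, 50], [0.1, 0.9, -1, 0, 50], [0.1, 0.9, -1, 0, 50]]

```text
time: 12.55
position: [0.5146, 0.045, 0.2754]
orientation: [0.762, 0.647, -0.001, -0.001]
wrist_force: [0.5, 0.1, -2.8]
finger_gap: 0.0579
finger_force: 30.0
```

arm_command:
  plan:
    - [[0, 0, -0.2, 0, 50], [0, 0, -0.5, 0, 50], [0, 0, -0.75, 0, 50], [0, 0, -0.75, 0, 50], [0, 0, -0.75, 0, 50]]

```text
time: 12.97
position: [0.5155, 0.0448, 0.1642]
orientation: [0.763, 0.647, -0.0, -0.0]
wrist_force: [-0.5, 0.6, -3.3]
finger_gap: 0.058
finger_force: 30.0
```

arm_command:
  plan:
    - [[-0.01, -0.1, -0.03, 0, 50], [-0.02, -0.2, -0.06, 0, 50], [-0.027, -0.3, -0.1, 0, 50], [-0.027, -0.36, -0.1, 0, 50], [-0.027, -0.41, -0.1, 0, 50], [-0.027, -0.41, -0.1, 0, 50], [-0.027, -0.41, -0.1, 0, 50]]

```text
time: 13.55
position: [0.5115, -0.017, 0.149]
orientation: [0.763, 0.646, 0.001, 0.0]
wrist_force: [0.4, -0.2, -3.2]
finger_gap: 0.0574
finger_force: 30.0
```

arm_command:
  plan:
    - [[0, 0, -0.05, 0, 50], [0, 0, -0.1, 0, 50], [0, 0, -0.15, 0, 50], [0, 0, -0.2, 0, 50], [0, 0, -0.22, 0, 50], [0, 0, -0.22, 0, 50]]

```text
time: 14.05
position: [0.5101, -0.0165, 0.1139]
orientation: [0.762, 0.647, -0.001, -0.001]
wrist_force: [1.0, 0.4, -3.6]
finger_gap: 0.0579
finger_force: 30.0
```

```bash
cat > sc.py <<'E'
from h import *
import sys
im,d,p=cap('scene'); c=im[120:280,170:290]; cv2.imwrite('pics/'+sys.argv[1],cv2.cvtColor(cv2.resize(c,(720,600)[:2] if 0 else (450,600),interpolation=cv2.INTER_CUBIC),cv2.COLOR_RGB2BGR))
E
python3 sc.py 7.png
```

```text
(no output)
```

View pics/7.png

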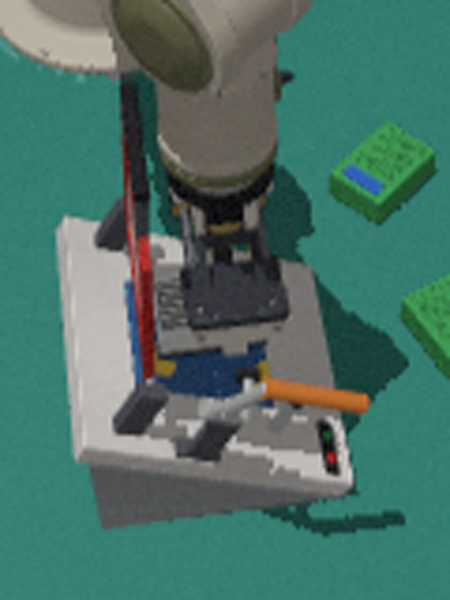

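The crop shows the module held level over the blue nest, centred between the guides, with the cover clear to its left and the clamp clear in front. Now the edge goes down and pivots.

arm_command:
  plan:
    - [[0.008, 0, -0.02, 0, 50], [0.008, 0, -0.04, 0, 50], [0.008, -0.004, -0.06, 0, 50], [0.008, -0.008, -0.08, 0, 50], [0.008, -0.012, -0.1, 0, 50], [0.008, -0.012, -0.1, 0, 50]]

```text
time: 14.6
position: [0.5132, -0.0166, 0.1004]
orientation: [0.762, 0.647, 0.002, -0.0]
wrist_force: [1.4, 5.4, 1.0]
finger_gap: 0.058
finger_force: 30.0
```

arm_command:
  plan:
    - [[-0.006, -0.005, -0.02, 0, 50], [-0.01, -0.01, -0.04, 0, 50], [-0.01, -0.014, -0.06, 0, 50], [-0.01, -0.018, -0.08, 0, 50], [-0.01, -0.018, -0.1, 0, 50], [-0.01, -0.018, -0.115, 0, 50], [-0.01, -0.018, -0.115, 0, 50]]

```text
time: 15.18
position: [0.5124, -0.0199, 0.0833]
orientation: [0.762, 0.647, 0.002, 0.001]
wrist_force: [2.9, 2.9, 0.4]
finger_gap: 0.058
finger_force: 30.0
```

```bash
cat > k.py <<'E'
from h import *
import fit
from scipy.spatial.transform import Rotation as Ro
np.set_printoptions(precision=4,suppress=True)
v=np.load('v2.npy'); R,t=fit.frame(v); s=bot.get_state(); print(s['position'],s['wrist_force'])
im,d,p=cap('wrist'); K=np.array(p['camera_matrix']); m=d>0
vv,uu=np.nonzero(m); z=d[m]; c=np.stack([(uu-K[0,2])/K[0,0]*z,(vv-K[1,2])/K[1,1]*z,z],1)
W=(c-p['t'])@np.array(p['R']); L=(W-t)@R*1000
k=(L[:,0]>-60)&(L[:,0]<50)&(abs(L[:,1])<24)&(L[:,2]>18)&(L[:,2]<55)
Q=L[k]; A=np.c_[Q[:,:2],np.ones(len(Q))]
for _ in range(5):
    co=np.linalg.lstsq(A,Q[:,2],rcond=None)[0]; r=abs(A@co-Q[:,2]); g=r<np.maximum(1.5,np.median(r)*2); Q=Q[g];A=A[g]
print('top plane z at centre %.1f slopes x %.3f y %.3f n=%d'%(co[2],co[0],co[1],len(Q)))
u=abs(L[:,2]-(co[0]*L[:,0]+co[1]*L[:,1]+co[2]))<3; u&=(abs(L[:,0])<70)&(abs(L[:,1])<32)
print(np.percentile(L[u],[.5,99.5],axis=0))
for r in bot.landmark_of('wrist','module')[:2]: X=w(p,r['location']); print(r['confidence'],((X-t)@R*1000).round(1))
cv2.imwrite('pics/8.png',cv2.cvtColor(im,cv2.COLOR_RGB2BGR))
E
python3 k.py
```

```text
[ 0.5124 -0.0199  0.0833] [2.9399 2.9225 0.3734]
top plane z at centre 32.2 slopes x -0.040 y 0.005 n=13380
[[-45.1761 -28.0428  28.994 ]
 [ 37.2844  29.8196  35.1729]]
0.74 [-3.2 -1.5  2.7]
```

arm_command:
  plan:
    - [[-0.005, -0.01, -0.007, 0, 50], [-0.005, -0.018, -0.013, 0, 50], [-0.005, -0.018, -0.013, 0, 50], [-0.005, -0.018, -0.013, 0, 64], [-0.005, -0.018, -0.013, 0, 68], [-0.005, -0.018, -0.013, 0, 72], [-0.005, -0.018, -0.013, 0, 72]]

```text
time: 15.87
position: [0.5104, -0.0237, 0.0814]
orientation: [0.763, 0.647, 0.001, 0.0]
wrist_force: [0.4, 2.9, 6.7]
finger_gap: 0.0713
finger_force: 3.5
```

```bash
python3 k.py
```

```text
[ 0.5104 -0.0237  0.0814] [0.3665 2.8721 6.6753]
top plane z at centre 30.6 slopes x 0.003 y 0.000 n=13508
[[-47.0164 -28.2869  28.4188]
 [ 36.055   28.7214  32.6951]]
0.68 [-4.7 -1.4 -2.1]
```

View pics/8.png

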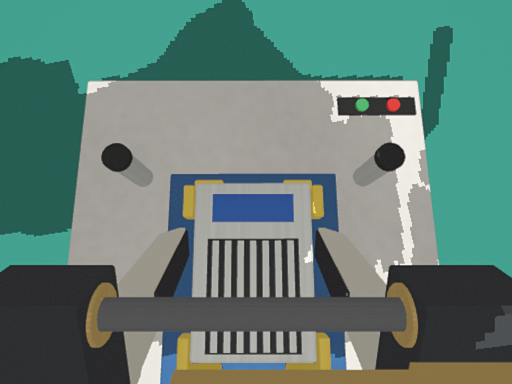

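The module lies flat in the nest (tilt about 0.003 rad) against the lower guides, inside the four yellow guides at (195,360), (320,350), (190,205) and (318,200). Next the fingers back out gently and go up on the left.

arm_command:
  plan:
    - [[0, 0.01, 0.02, 0, 73], [0, 0.01, 0.05, 0, 73], [0, 0.01, 0.12, 0, 73], [0, 0.02, 0.2, 0, 73], [0, 0.05, 0.3, 0, 73], [0, 0.3, 0.5, 0, 73], [0, 0.6, 0.7, 0, 73], [0, 0.6, 1, 0, 73], [0, 0.6, 1, 0, 73], [0, 0.6, 1, 0, 73]]

```text
time: 16.8
position: [0.511, 0.068, 0.2354]
orientation: [0.762, 0.648, 0.003, 0.002]
wrist_force: [-0.2, -0.4, -0.2]
finger_gap: 0.0728
finger_force: 0.0
```

```bash
sed -i "s/cv2.imwrite.*//" k.py; python3 k.py; python3 - <<'E'
from h import *
import fit
v=np.load('v2.npy'); R,t=fit.frame(v); print(bot.get_state()['joint_pos'].round(2))
for n in ['scene','top']:
    im,d,p=cap(n)
    for r in bot.landmark_of(n,'cover_bar')[:1]:
        X=w(p,r['location']); l=(X-t)@R-np.array([.07,0,.04]); print(n,r['confidence'],X,'q',np.arctan2(l[2],-l[0]))
for q in (2.0,1.95): v[4]=q; print(q,fit.n2w(v,fit.pts(v)['cover_bar']))
E
```

```text
[0.511  0.068  0.2354] [-0.1607 -0.4496 -0.1595]
top plane z at centre 30.8 slopes x 0.010 y 0.003 n=2847
[[-46.9284 -28.8153  28.1363]
 [ 19.0122  28.5819  32.8236]]
0.89 [-208.1 -211.3   11.4]
0.88 [-232.8  -32.7   27.7]
[ 0.23  0.39 -0.62  2.04  0.31  0.81 -0.74]
scene 0.67 [ 0.5045 -0.0682  0.3308] q 1.962487902034451
2.0 [ 0.5018 -0.0745  0.3306]
1.95 [ 0.5033 -0.0658  0.3299]
```

arm_command:
  plan:
    - [[0, 0, 1, -0.125, 60], [0, 0, 1, -0.125, 60], [0, 0, 1, -0.125, 60], [0, 0, 1, -0.125, 60], [0, 0, 1, -0.125, 60], [0, 0, 1, -0.125, 60], [0, 0, 1, -0.125, 60]]

```text
time: 17.68
position: [0.5096, 0.0653, 0.3805]
orientation: [0.953, 0.302, -0.0, 0.0]
wrist_force: [0.3, 0.6, -0.5]
finger_gap: 0.0601
finger_force: 0.0
```

arm_command:
  plan:
    - [[0, 0, 0.35, -0.125, 60], [-0.057, -0.3, 0.35, -0.125, 60], [-0.057, -0.92, 0.35, -0.125, 60], [-0.057, -0.92, 0.35, -0.125, 60], [-0.057, -0.92, 0.35, -0.125, 60], [-0.057, -0.92, 0.35, -0.125, 60], [-0.057, -0.92, 0.35, -0.125, 60], [-0.057, -0.92, 0.35, -0.125, 60]]

```text
time: 18.35
position: [0.5009, -0.073, 0.4323]
orientation: [0.996, -0.084, -0.001, -0.0]
wrist_force: [-0.0, 0.5, -0.0]
finger_gap: 0.0598
finger_force: 0.0
```

```bash
python3 - <<'E'
from h import *
import fit
from scipy.spatial.transform import Rotation as Ro
np.set_printoptions(precision=4,suppress=True)
v=np.load('v2.npy'); R,t=fit.frame(v); s=bot.get_state(); print(s['joint_pos'].round(2),s['position'])
im,d,p=cap('wrist')
for r in bot.landmark_of('wrist','cover_bar')[:2]:
    X=w(p,r['location']); l=(X-t)@R-np.array([.07,0,.04]); print(r['confidence'],X,'q',np.arctan2(l[2],-l[0]))
K=np.array(p['camera_matrix']); m=d>0
vv,uu=np.nonzero(m); z=d[m]; c=np.stack([(uu-K[0,2])/K[0,0]*z,(vv-K[1,2])/K[1,1]*z,z],1)
W=(c-p['t'])@np.array(p['R'])
k=(W[:,2]>.31)&(W[:,2]<.345)&(abs(W[:,0]-.503)<.05)&(abs(W[:,1]+.07)<.03)
if k.sum(): print(k.sum(),W[k].mean(0),np.percentile(W[k],[2,98],axis=0))
cv2.imwrite('pics/9.png',cv2.cvtColor(im,cv2.COLOR_RGB2BGR))
E
```

```text
[ 0.31  0.15 -0.32  1.77  0.05  1.23 -1.77] [ 0.5009 -0.073   0.4323]
0.61 [ 0.5066 -0.0726  0.3282] q 1.9836078065938414
1566 [ 0.5057 -0.074   0.3348] [[ 0.4553 -0.0848  0.331 ]
 [ 0.5511 -0.0627  0.337 ]]
```

View pics/9.png

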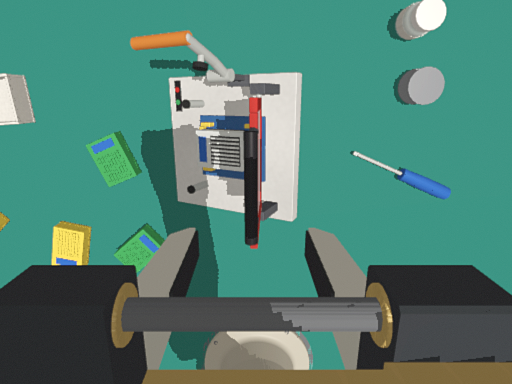

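View from above: the black bar (pixels (251,130)–(251,245)) is centred between the open fingers, the module sits in the nest at (222,150), and the clamp is open at the top. I'll descend and pinch the bar.

arm_command:
  plan:
    - [[0.014, -0.005, -0.2, 0, 60], [0.014, -0.005, -0.4, 0, 60], [0.014, -0.005, -0.6, 0, 60], [0.014, -0.005, -0.8, 0, 60], [0.014, -0.005, -0.8, 0, 60], [0.014, -0.005, -0.8, 0, 30], [0.014, -0.005, -0.8, 0, 5], [0.014, -0.005, -0.8, 0, 5], [0.014, -0.005, -0.8, 0, 5], [0.014, -0.005, -0.8, 0, 5], [0.014, -0.005, -0.8, 0, 5], [0.014, -0.005, -0.8, 0, 5]]

```text
time: 19.45
position: [0.5034, -0.0729, 0.3139]
orientation: [0.997, -0.082, 0.0, 0.0]
wrist_force: [0.1, -0.4, 0.9]
finger_gap: 0.0183
finger_force: 0.0
```

arm_command:
  plan:
    - [[0, 0, 0, 0, 5], [0, 0, 0, 0, 5], [0, 0, 0, 0, 5]]

```text
time: 19.7
position: [0.5034, -0.0726, 0.3137]
orientation: [0.997, -0.082, 0.0, -0.0]
wrist_force: [-1.2, 1.9, 3.2]
finger_gap: 0.0113
finger_force: 30.0
```

```bash
cat > arc.py <<'E'
from h import *
import fit,sys
np.set_printoptions(precision=3,suppress=True)
v=np.load('v2.npy'); s=bot.get_state(); P=s['position']; print(P,s['wrist_force'],s['finger_gap'],s['joint_pos'].round(2))
R,t=fit.frame(v); l=(P+[0,0,.019]-t)@R-np.array([.07,0,.04]); q0=np.arctan2(l[2],-l[0]); print('q now',q0,'radius',np.hypot(l[0],l[2]),'y',l[1])
for q in list(np.arange(round(q0,1),-0.01,-0.1)):
    v[4]=q; X=fit.n2w(v,fit.pts(v)['cover_bar'])-[0,0,.019]; print('%.2f'%q,X,(X-P)/.15)
E
python3 arc.py
```

```text
[ 0.503 -0.073  0.314] [-1.235  1.919  3.176] 0.011337860402215327 [ 0.29  0.25 -0.32  1.95  0.1   0.95 -1.81]
q now 1.9886788404923814 radius 0.17919011062175205 y 0.0012194616031123038
2.00 [ 0.502 -0.075  0.312] [-0.01  -0.013 -0.014]
1.90 [ 0.505 -0.057  0.31 ] [ 0.009  0.103 -0.027]
1.80 [ 0.508 -0.04   0.306] [ 0.028  0.217 -0.051]
1.70 [ 0.51  -0.023  0.301] [ 0.046  0.327 -0.087]
1.60 [ 0.513 -0.007  0.294] [ 0.064  0.434 -0.134]
1.50 [0.516 0.008 0.285] [ 0.081  0.536 -0.192]
1.40 [0.518 0.022 0.275] [ 0.097  0.631 -0.259]
1.30 [0.52  0.035 0.263] [ 0.112  0.719 -0.336]
1.20 [0.522 0.047 0.25 ] [ 0.125  0.8   -0.421]
1.10 [0.524 0.058 0.237] [ 0.137  0.871 -0.514]
1.00 [0.525 0.067 0.222] [ 0.147  0.933 -0.614]
0.90 [0.527 0.075 0.206] [ 0.156  0.985 -0.72 ]
0.80 [0.528 0.081 0.189] [ 0.163  1.026 -0.83 ]
0.70 [0.529 0.086 0.172] [ 0.168  1.056 -0.944]
0.60 [0.529 0.089 0.155] [ 0.171  1.075 -1.061]
0.50 [0.529 0.09  0.137] [ 0.172  1.082 -1.178]
0.40 [0.529 0.089 0.119] [ 0.171  1.077 -1.296]
0.30 [0.529 0.087 0.102] [ 0.168  1.061 -1.413]
0.20 [0.528 0.082 0.085] [ 0.164  1.034 -1.528]
0.10 [0.527 0.077 0.068] [ 0.157  0.995 -1.639]
-0.00 [0.526 0.069 0.052] [ 0.149  0.946 -1.746]
```

arm_command:
  plan:
    - [[0.015, 0.08, -0.006, 0, 5], [0.025, 0.16, -0.022, 0, 5], [0.035, 0.238, -0.04, 0, 5], [0.05, 0.325, -0.07, 0, 5], [0.065, 0.41, -0.107, 0, 5], [0.08, 0.495, -0.15, 0, 5], [0.094, 0.575, -0.2, 0, 5], [0.106, 0.65, -0.253, 0, 5], [0.118, 0.72, -0.315, 0, 5], [0.13, 0.787, -0.382, 0, 5], [0.14, 0.84, -0.445, 0, 5], [0.145, 0.88, -0.5, 0, 5]]

```text
time: 20.7
position: [0.5257, 0.0597, 0.2378]
orientation: [0.997, -0.082, 0.0, -0.0]
wrist_force: [3.4, -1.7, 0.0]
finger_gap: 0.011
finger_force: 30.0
```

```bash
python3 arc.py
```

```text
[0.526 0.06  0.238] [ 3.437 -1.704  0.036] 0.010982615721845598 [ 0.05  0.36 -0.35  2.01  0.17  0.8  -2.14]
q now 1.0998905445476743 radius 0.17923871674947373 y 0.0014996492974547262
1.10 [0.524 0.058 0.237] [-0.012 -0.01  -0.008]
1.00 [0.525 0.067 0.222] [-0.002  0.051 -0.108]
0.90 [0.527 0.075 0.206] [ 0.007  0.103 -0.214]
0.80 [0.528 0.081 0.189] [ 0.014  0.144 -0.324]
0.70 [0.529 0.086 0.172] [ 0.019  0.174 -0.438]
0.60 [0.529 0.089 0.155] [ 0.022  0.193 -0.555]
0.50 [0.529 0.09  0.137] [ 0.023  0.2   -0.672]
0.40 [0.529 0.089 0.119] [ 0.022  0.196 -0.79 ]
0.30 [0.529 0.087 0.102] [ 0.02   0.18  -0.907]
0.20 [0.528 0.082 0.085] [ 0.015  0.152 -1.022]
0.10 [0.527 0.077 0.068] [ 0.009  0.113 -1.133]
-0.00 [0.526 0.069 0.052] [ 0.001  0.064 -1.24 ]
```

arm_command:
  plan:
    - [[0.006, 0.036, -0.06, 0, 5], [0.01, 0.07, -0.12, 0, 5], [0.015, 0.1, -0.185, 0, 5], [0.019, 0.127, -0.25, 0, 5], [0.023, 0.152, -0.316, 0, 5], [0.026, 0.171, -0.384, 0, 5], [0.029, 0.186, -0.453, 0, 5], [0.031, 0.198, -0.524, 0, 5], [0.032, 0.205, -0.595, 0, 5], [0.032, 0.208, -0.665, 0, 5], [0.032, 0.206, -0.735, 0, 5], [0.031, 0.201, -0.807, 0, 5]]

```text
time: 21.7
position: [0.5308, 0.0909, 0.1167]
orientation: [0.997, -0.082, 0.001, -0.001]
wrist_force: [5.6, 4.2, 0.8]
finger_gap: 0.011
finger_force: 30.0
```

```bash
python3 arc.py
```

```text
[0.531 0.091 0.117] [5.62  4.193 0.771] 0.010982518987944638 [-0.07  0.53 -0.28  2.11  0.28  0.53 -2.3 ]
q now 0.386882117157534 radius 0.17940555108395412 y 0.0014198193639463758
0.40 [0.529 0.089 0.119] [-0.012 -0.013  0.017]
0.30 [0.529 0.087 0.102] [-0.014 -0.029 -0.1  ]
0.20 [0.528 0.082 0.085] [-0.019 -0.056 -0.214]
0.10 [0.527 0.077 0.068] [-0.025 -0.095 -0.326]
0.00 [0.526 0.069 0.052] [-0.034 -0.144 -0.432]
```

arm_command:
  plan:
    - [[-0.001, -0.009, -0.067, 0, 5], [-0.003, -0.021, -0.136, 0, 5], [-0.006, -0.037, -0.205, 0, 5], [-0.009, -0.054, -0.261, 0, 5], [-0.012, -0.076, -0.317, 0, 5], [-0.015, -0.095, -0.36, 0, 5], [-0.018, -0.11, -0.392, 0, 5], [-0.02, -0.12, -0.413, 0, 5], [-0.022, -0.13, -0.434, 0, 5], [-0.022, -0.13, -0.434, 0, 5]]

```text
time: 22.53
position: [0.528, 0.0735, 0.0513]
orientation: [0.997, -0.081, 0.001, -0.003]
wrist_force: [6.4, 11.0, -6.5]
finger_gap: 0.0113
finger_force: 30.0
```

```bash
python3 arc.py
```

```text
[0.528 0.074 0.051] [ 6.368 11.017 -6.466] 0.011334993581930812 [-0.09  0.63 -0.22  2.16  0.35  0.37 -2.33]
q now 0.00914611859813556 radius 0.1812940700407133 y 0.0015264305994603482
0.00 [0.526 0.069 0.052] [-0.015 -0.028  0.004]
```

arm_command:
  plan:
    - [[-0.004, -0.012, -0.01, 0, 5], [-0.007, -0.022, -0.015, 0, 5], [-0.008, -0.025, -0.02, 0, 5], [-0.008, -0.025, -0.02, 0, 5]]

```text
time: 22.87
position: [0.5279, 0.0722, 0.0487]
orientation: [0.997, -0.08, 0.002, -0.004]
wrist_force: [8.2, 18.2, -10.1]
finger_gap: 0.0112
finger_force: 30.0
```

```bash
python3 arc.py; python3 - <<'E'
from h import *
import fit
v=np.load('v2.npy'); R,t=fit.frame(v)
for n in ['scene']:
    im,d,p=cap(n); K=np.array(p['camera_matrix']); m=d>0
    vv,uu=np.nonzero(m); z=d[m]; c=np.stack([(uu-K[0,2])/K[0,0]*z,(vv-K[1,2])/K[1,1]*z,z],1)
    L=((c-p['t'])@np.array(p['R'])-t)@R*1000; C=im[m].astype(int)
    k=(C[:,0]>C[:,1]+60)&(C[:,0]>C[:,2]+60)&(abs(L[:,1])<85)&(L[:,0]>-75)&(L[:,0]<70)&(L[:,2]>20)&(L[:,2]<90)&(C[:,1]<70)
    Q=L[k]; print(k.sum(),np.polyfit(Q[:,0],Q[:,2],1), Q[:,0].min(),Q[:,0].max())
E
```

```text
[0.528 0.072 0.049] [  8.164  18.193 -10.084] 0.011197339679339653 [-0.09  0.64 -0.22  2.16  0.35  0.36 -2.32]
q now -0.006643373895083705 radius 0.18135839428704179 y 0.0015749993437092595
-0.00 [0.526 0.069 0.052] [-0.014 -0.02   0.021]
392 [-0.0155 47.8281] -65.5896305423483 68.12114546666278
```

arm_command:
  plan:
    - [[0.004, 0.002, -0.012, 0, 5], [0.008, 0.003, -0.024, 0, 5], [0.008, 0.003, -0.024, 0, 5]]

```text
time: 23.17
position: [0.5278, 0.071, 0.046]
orientation: [0.997, -0.08, 0.002, -0.003]
wrist_force: [2.3, 12.8, 5.9]
finger_gap: 0.011
finger_force: 30.0
```

arm_command:
  plan:
    - [[0, 0, 0, 0, 14], [0, 0, 0, 0, 18], [0, 0, 0, 0, 22], [0, 0, 0, 0, 26], [0, 0, 0, 0, 26], [0, 0, 0, 0, 26]]

```text
time: 23.67
position: [0.5255, 0.0659, 0.0452]
orientation: [0.997, -0.082, -0.001, 0.0]
wrist_force: [-0.3, 0.0, 0.3]
finger_gap: 0.0256
finger_force: 0.0
```

arm_command:
  plan:
    - [[0, 0, 0.05, 0, 26], [0, 0, 0.15, 0, 26], [0, 0, 0.35, 0, 26], [0, 0, 0.6, 0, 26], [0, 0, 0.9, 0, 26], [0, 0, 1, 0, 26], [0, 0, 1, 0, 26]]

```text
time: 24.25
position: [0.5282, 0.0667, 0.2005]
orientation: [0.997, -0.082, 0.003, -0.001]
wrist_force: [0.3, 1.2, -0.2]
finger_gap: 0.026
finger_force: 0.0
```

```bash
cat > z.py <<'E'
from h import *
import fit
np.set_printoptions(precision=4,suppress=True)
v=np.load('v2.npy'); R,t=fit.frame(v); s=bot.get_state(); print(s['joint_pos'].round(2),s['position'],s['orientation'])
for n in ['scene','top','wrist']:
    im,d,p=cap(n); K=np.array(p['camera_matrix']); m=d>0
    vv,uu=np.nonzero(m); z=d[m]; c=np.stack([(uu-K[0,2])/K[0,0]*z,(vv-K[1,2])/K[1,1]*z,z],1)
    L=((c-p['t'])@np.array(p['R'])-t)@R*1000; C=im[m].astype(int)
    k=(C[:,0]>C[:,1]+60)&(C[:,0]>C[:,2]+60)&(abs(L[:,1])<85)&(L[:,0]>-75)&(L[:,0]<70)&(L[:,2]>20)&(L[:,2]<90)&(C[:,1]<60)
    Q=L[k]
    if len(Q)>30: print(n,'cover slope',k.sum(),np.polyfit(Q[:,0],Q[:,2],1))
    for g in ['clamp_grip','clamp_hinge','cover_bar']:
        for r in bot.landmark_of(n,g)[:1]:
            X=w(p,r['location']); print(n,g,round(r['confidence'],2),X,((X-t)@R*1000).round(1))
            if g=='clamp_grip': l=(X-t)@R*1000-[-14,105,56]; print('clamp q',np.arctan2(l[2],-l[1])-np.arctan2(15,85))
E
python3 z.py
```

```text
[ 0.03  0.41 -0.36  2.05  0.22  0.71 -2.2 ] [0.5282 0.0667 0.2005] [ 0.9966 -0.0823  0.0034 -0.0007]
scene cover slope 443 [ 0.002  46.6141]
scene clamp_grip 0.54 [0.6588 0.0154 0.1976] [-19.9 140.1 137.3]
clamp q 1.803936825151725
scene clamp_hinge 0.92 [ 0.6257 -0.0215  0.1342] [-12.7 113.5  61.6]
scene cover_bar 0.64 [0.5293 0.0724 0.0725] [-109.4    2.9   43.2]
top cover slope 47 [ 0.0952 47.6724]
top clamp_grip 0.71 [0.6586 0.0136 0.1961] [-19.  140.2 135.1]
clamp q 1.8148154464811757
top clamp_hinge 0.56 [0.5258 0.0722 0.0726] [-108.7   -0.5   42.9]
top cover_bar 0.53 [0.526  0.0746 0.0717] [-111.2   -0.7   43.3]
wrist cover slope 9397 [ 0.0005 44.1158]
wrist cover_bar 0.68 [0.5291 0.0696 0.0689] [-108.6    3.2   38.7]
```

The cover is closed on its stops (slope about 0.0005 rad). Next, the clamp: raise, turn back 90°, and look at the grip.

arm_command:
  plan:
    - [[0, 0, 0.5, 0.125, 60], [0.2, 0, 0.9, 0.125, 60], [0.85, -0.3, 0.9, 0.125, 60], [0.85, -0.45, 0.9, 0.125, 60], [0.85, -0.45, 0.9, 0.125, 60], [0.85, -0.45, 0.9, 0.125, 60], [0.85, -0.45, 0.9, 0.125, 60]]

```text
time: 25.43
position: [0.6576, -0.005, 0.3313]
orientation: [0.952, 0.307, 0.001, 0.001]
wrist_force: [-0.8, -0.3, -0.2]
finger_gap: 0.0598
finger_force: 0.0
```

arm_command:
  plan:
    - [[0, 0, 0, 0.125, 60], [0, 0, 0, 0.125, 60], [0, 0, 0, 0.125, 60], [0, 0, 0, 0.125, 60], [0, 0, 0, 0.125, 60], [0, 0, 0, 0.125, 60], [0, 0, 0, 0.125, 60], [0, 0, 0, 0.125, 60]]

```text
time: 26.1
position: [0.6538, -0.0013, 0.3302]
orientation: [0.762, 0.647, -0.0, -0.0]
wrist_force: [-0.0, -0.2, 0.5]
finger_gap: 0.0603
finger_force: 0.0
```

```bash
cat > cl.py <<'E'
from h import *
import fit
np.set_printoptions(precision=4,suppress=True)
v=np.load('v2.npy'); R,t=fit.frame(v); s=bot.get_state(); P=s['position']; print(s['joint_pos'].round(2),P,s['orientation'])
im,d,p=cap('wrist'); K=np.array(p['camera_matrix']); m=d>0
for g in ['clamp_grip','clamp_hinge']:
    for r in bot.landmark_of('wrist',g)[:1]: X=w(p,r['location']); print(g,round(r['confidence'],2),X,((X-t)@R*1000).round(1))
vv,uu=np.nonzero(m); z=d[m]; c=np.stack([(uu-K[0,2])/K[0,0]*z,(vv-K[1,2])/K[1,1]*z,z],1)
W=(c-p['t'])@np.array(p['R']); L=(W-t)@R*1000; C=im[m].astype(int)
k=(C[:,0]>C[:,1]+60)&(C[:,1]>C[:,2]+30)&(L[:,2]>100)&(L[:,2]<160)&(L[:,1]>100)
print('orange',k.sum(),np.percentile(L[k],[2,50,98],axis=0))
q=k&(abs(L[:,0]+16)<12); print('near grip',q.sum(),np.percentile(L[q],[2,50,98],axis=0), W[q].mean(0))
cv2.imwrite('pics/10.png',cv2.cvtColor(im,cv2.COLOR_RGB2BGR))
E
python3 cl.py
```

```text
[ 0.4   0.5  -0.75  1.61  0.36  1.17 -0.6 ] [ 0.6538 -0.0013  0.3302] [ 0.7622  0.6473 -0.0002 -0.0003]
clamp_grip 0.68 [0.6548 0.0104 0.1968] [-15.3 137.  134. ]
clamp_hinge 0.54 [0.5288 0.0687 0.0687] [-108.     3.1   38.1]
orange 1162 [[-45.2235 132.348  137.9299]
 [ -4.1093 138.5255 141.7827]
 [ 31.1078 144.9857 143.5718]]
near grip 334 [[-27.6454 132.878  138.2309]
 [-15.8296 138.4958 141.861 ]
 [ -4.7771 145.0318 143.6418]] [0.6572 0.0142 0.2033]
```

View pics/10.png

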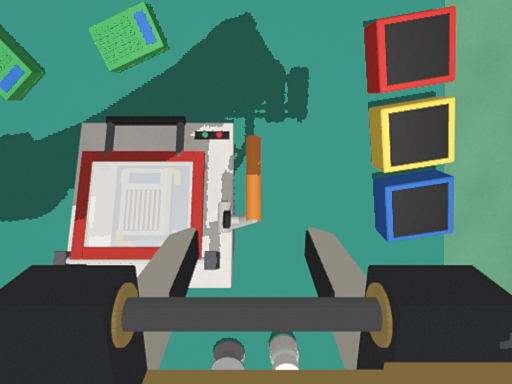

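The view shows the cover closed over the module (it is visible through the pane at (145,205)), the orange grip at (253,180), and the open fingers straddling its line. I'll descend and pinch the grip.

arm_command:
  plan:
    - [[0.02, 0.095, -0.2, 0, 60], [0.02, 0.095, -0.4, 0, 60], [0.02, 0.095, -0.6, 0, 60], [0.02, 0.095, -0.8, 0, 60], [0.02, 0.095, -0.98, 0, 60], [0.02, 0.095, -0.98, 0, 60], [0.02, 0.095, -0.98, 0, 30], [0.02, 0.095, -0.98, 0, 8], [0.02, 0.095, -0.98, 0, 8], [0.02, 0.095, -0.98, 0, 8], [0.02, 0.095, -0.98, 0, 8], [0.02, 0.095, -0.98, 0, 8]]

```text
time: 27.25
position: [0.6572, 0.0132, 0.1846]
orientation: [0.763, 0.647, 0.0, 0.001]
wrist_force: [0.1, 0.8, -0.0]
finger_gap: 0.0241
finger_force: 0.0
```

arm_command:
  plan:
    - [[0, 0, 0, 0, 8], [0, 0, 0, 0, 8], [0, 0, 0, 0, 8], [0, 0, 0, 0, 8]]

```text
time: 27.58
position: [0.6572, 0.0132, 0.1841]
orientation: [0.763, 0.647, 0.0, 0.0]
wrist_force: [0.2, -1.2, 3.7]
finger_gap: 0.0133
finger_force: 30.0
```

```bash
cat > arc2.py <<'E'
from h import *
import fit
np.set_printoptions(precision=3,suppress=True)
v=np.load('v2.npy'); s=bot.get_state(); P=s['position']; print(P,s['wrist_force'],s['finger_gap'],s['joint_pos'].round(2))
R,t=fit.frame(v); l=(P+[0,0,.014]-t)@R*1000-np.array([-14,105,56]); q0=np.arctan2(l[2],-l[1])-np.arctan2(15,85); print('local',l,'q now',q0,'radius',np.hypot(l[1],l[2]))
f=lambda q:(v.__setitem__(5,q),fit.n2w(v,fit.pts(v)['clamp_grip']))[1]
X0=f(q0)
for q in np.arange(round(q0,1),-0.11,-0.1): print('%.2f'%q,(f(q)-X0)/.15)
E
python3 arc2.py
```

```text
[0.657 0.013 0.184] [ 0.195 -1.199  3.68 ] 0.01327507674688841 [ 0.32  0.64 -0.68  1.77  0.49  0.91 -0.73]
local [-3.519 33.828 80.515] q now 1.7938733795136936 radius 87.3330810447206
1.80 [ 0.003 -0.001 -0.001]
1.70 [-0.049  0.017  0.016]
1.60 [-0.102  0.033  0.029]
1.50 [-0.158  0.046  0.037]
1.40 [-0.214  0.057  0.04 ]
1.30 [-0.271  0.065  0.037]
1.20 [-0.328  0.071  0.03 ]
1.10 [-0.384  0.073  0.018]
1.00 [-0.439  0.073  0.   ]
0.90 [-0.492  0.07  -0.022]
0.80 [-0.543  0.064 -0.048]
0.70 [-0.591  0.056 -0.079]
0.60 [-0.635  0.045 -0.113]
0.50 [-0.676  0.031 -0.151]
0.40 [-0.713  0.015 -0.192]
0.30 [-0.745 -0.003 -0.236]
0.20 [-0.773 -0.024 -0.282]
0.10 [-0.795 -0.046 -0.331]
-0.00 [-0.812 -0.07  -0.38 ]
-0.10 [-0.823 -0.095 -0.431]
```

arm_command:
  plan:
    - [[-0.049, 0.017, 0.016, 0, 8], [-0.102, 0.033, 0.029, 0, 8], [-0.158, 0.046, 0.037, 0, 8], [-0.214, 0.057, 0.04, 0, 8], [-0.271, 0.065, 0.037, 0, 8], [-0.328, 0.071, 0.03, 0, 8], [-0.384, 0.073, 0.018, 0, 8], [-0.439, 0.073, 0, 0, 8], [-0.492, 0.07, -0.022, 0, 8], [-0.543, 0.064, -0.048, 0, 8], [-0.543, 0.064, -0.048, 0, 8]]

```text
time: 28.5
position: [0.573, 0.023, 0.1753]
orientation: [0.762, 0.647, -0.001, -0.001]
wrist_force: [-0.4, 3.6, 0.1]
finger_gap: 0.0133
finger_force: 30.0
```

```bash
python3 arc2.py
```

```text
[0.573 0.023 0.175] [-0.351  3.569  0.081] 0.01334884519911181 [ 0.33  0.56 -0.69  1.96  0.49  0.8  -0.8 ]
local [ -3.925 -50.808  70.856] q now 0.7740436219185343 radius 87.18992417437136
0.80 [0.013 0.002 0.008]
0.70 [-0.035 -0.007 -0.023]
0.60 [-0.08  -0.018 -0.058]
0.50 [-0.121 -0.031 -0.096]
0.40 [-0.158 -0.047 -0.137]
0.30 [-0.19  -0.066 -0.181]
0.20 [-0.217 -0.086 -0.227]
0.10 [-0.24  -0.108 -0.275]
0.00 [-0.257 -0.132 -0.325]
-0.10 [-0.268 -0.158 -0.375]
```

arm_command:
  plan:
    - [[-0.035, -0.007, -0.023, 0, 8], [-0.08, -0.018, -0.058, 0, 8], [-0.121, -0.031, -0.096, 0, 8], [-0.158, -0.047, -0.137, 0, 8], [-0.19, -0.066, -0.181, 0, 8], [-0.217, -0.086, -0.227, 0, 8], [-0.24, -0.108, -0.275, 0, 8], [-0.249, -0.12, -0.3, 0, 8], [-0.257, -0.132, -0.325, 0, 8], [-0.257, -0.132, -0.33, 0, 8], [-0.257, -0.132, -0.33, 0, 8]]

```text
time: 29.42
position: [0.5362, 0.0026, 0.1263]
orientation: [0.763, 0.647, -0.001, -0.0]
wrist_force: [2.0, 2.2, -3.0]
finger_gap: 0.013
finger_force: 30.0
```

```bash
python3 arc2.py|head -4; python3 z.py
```

```text
[0.536 0.003 0.126] [ 2.034  2.213 -3.012] 0.01301457639324846 [ 0.33  0.58 -0.64  2.09  0.57  0.65 -0.85]
local [ -3.791 -83.702  15.286] q now 0.0059577901224206475 radius 85.08610641396282
0.00 [-0.001 -0.001 -0.003]
-0.10 [-0.012 -0.027 -0.053]
[ 0.33  0.58 -0.64  2.09  0.57  0.65 -0.85] [0.5362 0.0026 0.1263] [ 0.7628  0.6466 -0.0008 -0.0003]
scene cover slope 361 [-0.0005 46.7244]
scene clamp_grip 0.65 [0.5384 0.004  0.1433] [-17.9  23.2  74.8]
clamp q 0.05076803453287998
scene clamp_hinge 0.7 [ 0.6264 -0.0224  0.1323] [-12.9 114.3  59.6]
scene cover_bar 0.79 [0.5284 0.073  0.0728] [-109.7    2.    43.7]
top cover slope 247 [ 0.005  42.6145]
top cover_bar 0.81 [0.5258 0.0736 0.0686] [-111.8   -0.7   40. ]
wrist cover slope 6695 [ 0.0006 44.055 ]
wrist clamp_grip 0.69 [0.5341 0.0037 0.1447] [-16.5  19.   75.5]
clamp q 0.04844419775777559
wrist cover_bar 0.93 [0.5277 0.0744 0.0762] [-109.3    1.1   47.3]
```

Not yet pressing on its stop, so I'll push on until there is resistance.

arm_command:
  plan:
    - [[-0.003, -0.008, -0.013, 0, 8], [-0.006, -0.014, -0.026, 0, 8], [-0.008, -0.02, -0.04, 0, 8], [-0.008, -0.02, -0.04, 0, 8]]

```text
time: 30.35
position: [0.5358, 0.0014, 0.1227]
orientation: [0.762, 0.647, 0.001, 0.001]
wrist_force: [-7.1, 3.5, 23.7]
finger_gap: 0.0131
finger_force: 30.0
```

arm_command:
  plan:
    - [[0, 0, 0.015, 0, 20], [0, 0, 0.015, 0, 28], [0, 0, 0.015, 0, 36], [0, 0, 0.015, 0, 36], [0, 0, 0.015, 0, 36], [0, 0, 0.015, 0, 36]]

```text
time: 30.85
position: [0.5356, -0.0002, 0.1229]
orientation: [0.763, 0.647, -0.0, -0.0]
wrist_force: [0.6, -0.3, 0.4]
finger_gap: 0.0361
finger_force: 0.0
```

arm_command:
  plan:
    - [[0, 0.01, 0.1, 0, 36], [0, 0.01, 0.25, 0, 36], [0, 0.01, 0.5, 0, 36], [0, 0.01, 0.8, 0, 36], [0, 0.01, 1, 0, 36], [0, 0.01, 1, 0, 36], [0, 0.01, 1, 0, 36]]

```text
time: 31.43
position: [0.5365, 0.0014, 0.2748]
orientation: [0.763, 0.646, 0.001, 0.001]
wrist_force: [0.4, 0.3, -0.9]
finger_gap: 0.0361
finger_force: 0.0
```

```bash
python3 z.py; python3 - <<'E'
from h import *
import fit
v=np.load('v2.npy'); R,t=fit.frame(v)
im,d,p=cap('wrist'); K=np.array(p['camera_matrix']); m=d>0
vv,uu=np.nonzero(m); z=d[m]; c=np.stack([(uu-K[0,2])/K[0,0]*z,(vv-K[1,2])/K[1,1]*z,z],1)
L=((c-p['t'])@np.array(p['R'])-t)@R*1000; C=im[m].astype(int)
k=(C[:,0]>C[:,1]+60)&(C[:,1]>C[:,2]+30)&(L[:,2]>55)&(L[:,2]<110)&(abs(L[:,0])<60)&(abs(L[:,1]-20)<40)
print('orange',k.sum(),np.percentile(L[k],[2,50,98],axis=0).round(1))
E
```

```text
[ 0.47  0.4  -0.79  1.93  0.35  0.94 -0.65] [0.5365 0.0014 0.2748] [0.7629 0.6465 0.0011 0.0014]
scene cover slope 477 [ 0.0001 46.5604]
scene clamp_grip 0.62 [0.5398 0.0037 0.1439] [-17.7  24.7  75.2]
clamp q 0.06035641329077088
scene clamp_hinge 0.86 [ 0.6239 -0.0181  0.1326] [-16.1 111.2  61.6]
scene cover_bar 0.72 [0.5278 0.0714 0.0744] [-107.5    1.6   44.3]
top cover slope 254 [ 0.0018 42.6305]
top clamp_grip 0.62 [0.538  0.0026 0.1386] [-18.9  23.   69.9]
clamp q -0.006874648701198249
top cover_bar 0.72 [0.5226 0.0719 0.0689] [-109.7   -3.6   39.3]
wrist cover slope 2916 [ 0.     44.0503]
wrist clamp_grip 0.74 [0.5306 0.0014 0.1439] [-14.3  15.9  73.4]
clamp q 0.018686243539422165
wrist clamp_hinge 0.47 [ 0.4993 -0.0837  0.1523] [68.3 -1.  39.1]
wrist cover_bar 0.72 [0.5314 0.0715 0.0703] [-110.     5.2   40.9]
orange 1114 [[-45.6  14.   73.7]
 [ -6.1  19.8  77.1]
 [ 30.8  26.3  79. ]]
```

The clamp is down (grip top at 78–79 mm, 78 nominal), the cover is closed, and the gripper is clear. Handing in.

```bash
python3 -c "from bench import bot; print(bot.hand_in())"
```

```text
the job is handed in; nothing more can be done
None
```

The job is handed in: the module lies flat in the nest, the cover rests closed on its stops, the clamp is fully down over it and the gripper is clear; I did not measure the bystanders again at the end, and no verdict was returned.

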